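# Close the cheese trier's case with its tapered dovetail lid

## Task

Close the wooden case that holds the cheese trier: take the lid whose sides taper, lay it in the open, wide end of the dovetail way on top of the case, narrow end first, and slide it along until it wedges tight, its narrow end about flush with the end of the case. Leave the straight-sided lid where it lies.

Things in the scene. Friction and masses are not known exactly. Their poses are not given: they have to be found in the camera images.
- case: brown wood block fixed to the table, 164 mm wide, 44 mm high, trier in its top. Origin: on the table under the way's middle; x along the way, from wide mouth to narrow end; z up. Block from x = -145 to +90 mm; flat top z = 44 is the way's floor, a bare step before x = -90. Lid is home at x = y = 0, z = 44, x axes alike, narrow end flush with the block's end. Only the taper stops it: push 10-20 N.
- way_mouth (a point): middle of the way's wide mouth, on its floor, 90 mm behind the case's origin (-x), axes as the case's. two dark rails 14 mm high, 180 mm long, lean 20 degrees inward; way 120 mm wide here, 77 mm at the narrow end (feet), 5 mm less each side at the tops. With its origin 10 mm behind this point the lid, narrow end ahead, goes straight down between the rails, 7 mm free each side, resting level.
- tapered_lid: brown wooden lid, 0.2 kg, lying flat: plate 180 mm long, 12 mm thick; underside 120 mm wide at the end x = -90 mm, tapering to 77 mm at x = +90, sides slanted 20 degrees inward. Origin: middle of the underside; x towards the narrow end; z up. A grip fin stands across the plate at x = 0: 14 mm thick along x, 60 mm wide along y, from z = 12 to 48 mm.
- straight_lid: the other lid, to be left alone: same wood, same 180 mm length, 12 mm thickness and grip fin, but a plain rectangle, 100 mm wide from end to end. Origin: middle of the underside; x along its length; z up.

How it is judged:
On the way:
1. the tapered lid is pressed tight in the way: within 10 mm of its home along the way, and pressing on the case with more than 5 N (x of tapered_lid in the frame of case above -0.01 m and z of tapered_lid in the frame of case below 0.049 m and horizontal distance between tapered_lid and case below 0.015 m and contact force between tapered_lid and case above 5 N), for 0.05 s.
At the end, for the whole second after the job is handed in: The tapered lid, once pressed in with over 5 N, lies still in the way: within 10 mm of home along (12 mm beyond) and across, 5 mm in height (4 mm below), 0.17 rad in line, 0.1 rad of level. The straight-sided lid has never moved by over 40 mm (x of tapered_lid in the frame of case between -0.01 and 0.012 m and y of tapered_lid in the frame of case between -0.01 and 0.01 m and z of tapered_lid in the frame of case between 0.04 and 0.049 m and angle between the x axis of tapered_lid and the x axis of case, either way round below 0.17 rad and angle between tapered_lid's own z axis and vertical below 0.1 rad and linear speed of tapered_lid below 0.01 m/s); the robot touches nothing.
It fails at once if the straight-sided lid is moved by more than 40 mm (distance of straight_lid from where it was at the start of the episode above 0.04 m).
It also fails if it takes over 48 s, if anything falls off the work surface, if the arm or the gripper's body presses on something with over 40 N, if the wrist force passes 120 N, or if a joint passes its speed limit or range.

## Robot

A 6-joint arm with a two-finger parallel gripper is mounted at the origin on the work surface. World frame = base frame: x ahead of the robot, y to its left, z up, the work surface at z = 0. Lengths are in m, angles in rad, forces in N, time in s.
With the tool pointing down it reaches from about 0.35 to 0.775 m from the base axis. Payload 5.5 kg.
Tool frame: the origin (TCP) lies at the very end of the fingers, on their centre line; the grasp point (between the pads) lies 19 mm behind it; z points along the fingers, y is the line along which they close (so a half turn about z gives the same grasp; the last joint's range is limited). The gripper opens to 85 mm and grips with 20 to 120 N. Pads are 22 mm wide; open, the fingers measure 114 mm over their backs; the gripper's body (76 mm by 85 mm) begins 54 mm behind the grasp point. The pads swing forward as they close: fully open they stand 13 mm farther back than shut.
Start: joints at [-1.35, 0.313, 0.046, 1.304, 0, 1.431], TCP at [0.203, -0.538, 0.231] pointing down, gripper open.
Joint ranges: [-2.76, 2.76], [-0.86, 1.69], [-1.03, 1.26], [-2.2, 2.34], [-1.47, 1.5], [-3.14, 3.14]. Speed limits (rad/s): [2.57, 2.57, 3.14, 3.14, 3.14, 3.14].

## Interface

Orientations are given as a unit quaternion [w, x, y, z].
In Python, from workcell import env gives the robot as it stands. The module is installed in compiled form; this text tells all that it offers.
- The arm moves only by the tool jog_arm, never from a script. Its arguments are lists of equal length, an entry for each row: "gripper": the opening, from 0 (shut) to 1 (fully open); "offset": the shift along the world's x, y, z in cm, a list of three; "twist": the turn about the world's z in degrees. In form: {"gripper": [gripper, ...], "offset": [[dx, dy, dz], ...], "twist": [twist, ...]}. A call has exactly 8 rows; each row is the pose to reach, as a shift and turn from the pose commanded when the call began; what a row does not reach only later rows make up. A row lasts 1/8 s, in which the tool goes at most 62.5 mm and 10.7 degrees, less where a joint would pass 70% of its speed; a pose out of reach is approached as far as the arm can. A call with a gripper value outside its range is refused whole. The fingers move at their own pace and stop on an object; "squeeze" is the grip in N (left out, the last holds). Time passes only in rows, so rows that repeat a pose let the fingers close, or fill a call up. It gives the time, the measured TCP pose, the force, the opening and the grip force at its end, in the units of the state.
- env.get_state(): the state, without advancing time (a new reading comes with each control period).
- env.read_camera(name): name is "scene" or "side" or "wrist"; returns a dict with "image" (480x640x3 uint8, red, green, blue), "z_map" (480x640 float32, m along the optical axis (not along the pixel's ray), 0 where there is no reading), "fovy" (degrees; the focal length in pixels is half the picture's height over the tangent of half this angle, whatever the lens; pixels are square), "cx", "cy" (the principal point, pixels), "cam_to_world" (4x4, takes a point from camera to world coordinates). Camera axes: x right, y up, looking along -z (the intrinsics and any distortion apply to the point x, -y, -z); pixel columns grow to the right and rows downward; lengths in m; the calibration is good to about 2 mm. The wrist camera is an equidistant fisheye: a pixel r from the principal point sees the ray r / f radians off the axis. A picture is of the moment at which its call begins.
- env.hand_in(): hands the job in; it is judged then, once.
The state is a dict: "clock": time; "joint_pos": joint angles; "qvel": joint speeds; "tau": joint torques, N m; "tcp_pos": TCP position; "orientation": TCP orientation; "wrist_force": force on the tool from outside, world axes, zero at the start; "ft_torque": the same for the moment, N m; "finger_gap": finger opening in m; "grip_force": force on a finger pad.
Only numpy, scipy, OpenCV 4.12 (cv2) and the standard library are available. Lean on these libraries where they do the work, as an engineer would, in place of code of your own. Each camera call takes 0.05 s, during which the arm holds its last target. There are 200 camera calls.

## Working session

There is one attempt and no reset: what is moved stays moved. The work goes in short steps, Python scripts to look and compute and a tool call to move; the robot and the scene stay as the last step left them, time stands still between calls to the robot, and variables do not carry over. Pictures are saved under pics/ and viewed, at most 10 in all, crops included, and the job is handed in when it is done.

Besides the shell and the picture viewer there is one more tool, called after "Call:" by a JSON object that holds its "api" and its "payload", one argument or row to a line. jog_arm: Moves the arm, as the interface text tells. Its arguments: {"type":"object","properties":{"gripper":{"type":"array"},"offset":{"type":"array"},"twist":{"type":"array"},"squeeze":{"type":"number"}},"required":["gripper","offset","twist"]}

```bash
mkdir -p pics
cat > h.py <<'E'
import numpy as np, cv2
from workcell import env
def cloud(name):
    d=env.read_camera(name); z=d["z_map"]; f=240/np.tan(np.radians(d["fovy"])/2)
    v,u=np.mgrid[:480,:640]
    a=(u-d["cx"])/f; b=(v-d["cy"])/f
    if name=="wrist":
        r=np.hypot(a,b); k=np.where(r>1e-6,np.tan(np.minimum(r,1.5))/np.maximum(r,1e-6),1); a=a*k;b=b*k
    P=np.stack([a*z,-b*z,-z,np.ones_like(z)],-1)@np.array(d["cam_to_world"]).T
    P=P[...,:3]; P[z<=0]=np.nan
    return d["image"],P
def save(n,im): cv2.imwrite("pics/"+n+".png",im[...,::-1])
E
python3 - <<'E'
from h import *
for n in("scene","side"):
    im,P=cloud(n); save(n+"0",im); np.save(n+"0.npy",P)
s=env.get_state();print(s["clock"],s["tcp_pos"],s["orientation"],s["wrist_force"])
E
```

```text
0.1 [ 0.20286475 -0.53755194  0.23050762] [-7.99612294e-04  9.83775959e-01  1.79399613e-01 -3.50777369e-05] [-0.14632219 -0.69302572 -0.02325601]
```

View pics/scene0.png

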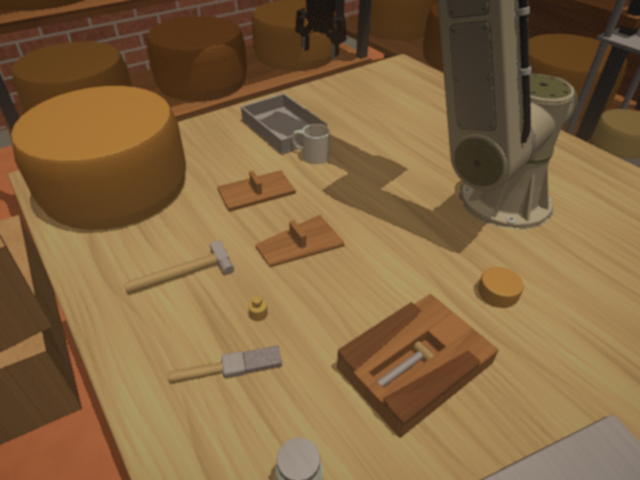

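View pics/side0.png

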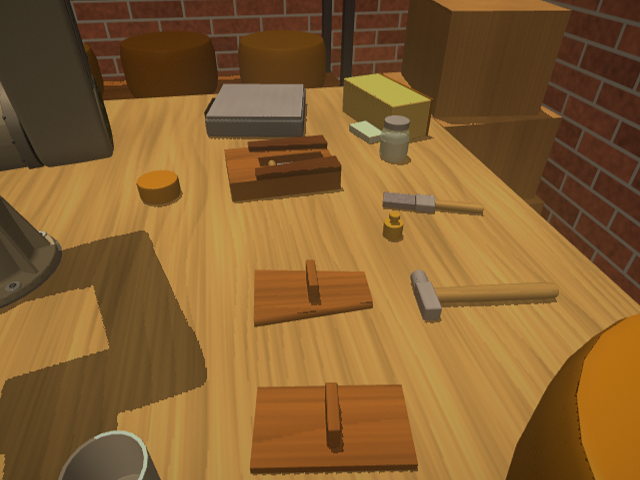

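The side view shows the tapered lid at (312,293), its narrow end to the right, away from the robot. The straight lid is at (333,425). The case is at (283,167) with its bare step on the left, so the mouth faces the robot. The scene view agrees: tapered lid (300,240), straight lid (256,188), case (417,360).

Run:
```python
from h import *
S=np.load("scene0.npy");D=np.load("side0.npy")
def pts(P,u0,u1,v0,v1,z0,z1):
    Q=P[v0:v1,u0:u1].reshape(-1,3); Q=Q[np.isfinite(Q[:,0])]; return Q[(Q[:,2]>z0)&(Q[:,2]<z1)]
def show(n,Q):
    if len(Q)<20: print(n,len(Q));return
    r=cv2.minAreaRect(Q[:,:2].astype(np.float32)); print(n,len(Q),"med",Q.mean(0).round(4),"rect",np.round(r[0],4),np.round(r[1],4),round(r[2],1)); print("  box",cv2.boxPoints(r).round(3).tolist())
    h=cv2.convexHull(Q[:,:2].astype(np.float32)); a=cv2.approxPolyDP(h,.012,True)[:,0]; print("  poly",a.round(4).tolist())
for n,P,b,c in(("scene",S,(245,355,210,275),(325,510,285,440)),("side",D,(240,385,250,335),(215,350,130,205))):
    show(n+" lidplate",pts(P,*b,.008,.016)); show(n+" fin",pts(P,*b,.043,.056))
    show(n+" casefloor",pts(P,*c,.0425,.0465)); show(n+" railtops",pts(P,*c,.056,.062)); show(n+" caseall",pts(P,*c,.042,.062))
```

```text
scene lidplate 1841 med [ 0.5267 -0.1561  0.0136] rect [ 0.5294 -0.1623] [0.118  0.1821] 84.6
  box [[0.43299999833106995, -0.21199999749660492], [0.6140000224113464, -0.23000000417232513], [0.6259999871253967, -0.1120000034570694], [0.4440000057220459, -0.0949999988079071]]
  poly [[0.6219000220298767, -0.133200004696846], [0.4465000033378601, -0.09740000218153], [0.43540000915527344, -0.2125999927520752], [0.6151000261306763, -0.20579999685287476]]
scene fin 142 med [ 0.531  -0.1591  0.0492] rect [ 0.5302 -0.1622] [0.0608 0.0145] 84.7
  box [[0.5199999809265137, -0.19200000166893005], [0.5350000262260437, -0.19300000369548798], [0.5400000214576721, -0.13300000131130219], [0.5260000228881836, -0.13099999725818634]]
  poly [[0.5328999757766724, -0.13199999928474426], [0.5252000093460083, -0.1923000067472458]]
scene casefloor 3311 med [0.5067 0.2285 0.0452] rect [0.4614 0.227 ] [0.3802 0.1658] 2.2
  box [[0.2680000066757202, 0.30300000309944153], [0.2750000059604645, 0.13699999451637268], [0.6549999713897705, 0.15199999511241913], [0.6480000019073486, 0.31700000166893005]]
  poly [[0.
[... 2622 characters left out ...]
380111694], [0.6539999842643738, 0.15199999511241913], [0.6470000147819519, 0.32199999690055847]]
  poly [[0.650600016117096, 0.1526000052690506], [0.6448000073432922, 0.3199000060558319], [0.46709999442100525, 0.3125], [0.4731999933719635, 0.1485999971628189]]
side caseall 3733 med [0.5315 0.2224 0.0512] rect [0.5328 0.2321] [0.2356 0.1718] 2.1
  box [[0.41200000047683716, 0.3140000104904175], [0.4180000126361847, 0.1420000046491623], [0.6539999842643738, 0.1509999930858612], [0.6470000147819519, 0.32199999690055847]]
  poly [[0.650600016117096, 0.1526000052690506], [0.6448000073432922, 0.3199000060558319], [0.41260001063346863, 0.304500013589859], [0.4189000129699707, 0.14350000023841858]]
```

Call:
{"api": "jog_arm", "payload": {
  "gripper": [0.7,0.7,0.7,0.7,0.7,0.7,0.7,0.7],
  "offset": [
    [4,4.6,0],
    [8,9.3,0],
    [12.1,14,0],
    [16.2,18.7,0],
    [20.3,23.4,-2],
    [24.4,28.1,-4],
    [28.5,32.8,-6],
    [32.6,37.6,-8]
  ],
  "twist": [8,16,24,32,40,48,56,63.7],
  "squeeze": 60
}}

```text
clock: 1.1
tcp_pos: [0.522, -0.1695, 0.1543]
orientation: [0.0, 0.739, 0.673, -0.0]
wrist_force: [0.7, -0.8, -0.2]
finger_gap: 0.0596
grip_force: 0.0
```

Call:
{"api": "jog_arm", "payload": {
  "gripper": [0.7,0.7,0.7,0.7,0.7,0.7,0.7,0.7],
  "offset": [
    [0,0,-2],
    [0,0,-3.5],
    [0,0,-3.5],
    [0,0,-3.5],
    [0,0,-3.5],
    [0,0,-3.5],
    [0,0,-3.5],
    [0,0,-3.5]
  ],
  "twist": [0,0,0,0,0,0,0,0]
}}

```text
clock: 2.1
tcp_pos: [0.5211, -0.1713, 0.1203]
orientation: [0.0, 0.741, 0.672, 0.0]
wrist_force: [-0.0, -0.0, 0.8]
finger_gap: 0.0602
grip_force: 0.0
```

Run:
```python
from h import *
im,P=cloud("wrist"); save("w1",im)
s=env.get_state();print(s["clock"],s["tcp_pos"],s["orientation"],s["joint_pos"],s["finger_gap"])
w,x,y,z=s["orientation"];print("tool y ang",np.degrees(2*np.arctan2(y,x))-90)
Q=P.reshape(-1,3);Q=Q[np.isfinite(Q[:,0])]
near=np.hypot(Q[:,0]-.529,Q[:,1]+.162)
F=Q[(near<.05)&(Q[:,2]>.042)&(Q[:,2]<.052)]; r=cv2.minAreaRect(F[:,:2].astype(np.float32));print(len(F),r,F[:,2].mean())
L=Q[(near<.12)&(Q[:,2]>.008)&(Q[:,2]<.016)]; r=cv2.minAreaRect(L[:,:2].astype(np.float32));print(len(L),r,L[:,2].mean())
```

```text
2.15 [ 0.5211166  -0.17121975  0.12025015] [7.79080491e-05 7.40969795e-01 6.71538349e-01 5.56590788e-05] [-4.63845467e-01  3.20595602e-01 -2.23307198e-01  1.02670797e+00
  4.73155355e-05  1.20518125e+00] 0.05968667546183253
tool y ang -5.628186285832683
2156 ((0.5279610753059387, -0.16124150156974792), (0.05959819257259369, 0.013483493588864803), 84.31866455078125) 0.04860540182296275
28943 ((0.5279209613800049, -0.16074374318122864), (0.1120225191116333, 0.18069438636302948), 84.27288055419922) 0.012746374934987864
```

View pics/w1.png

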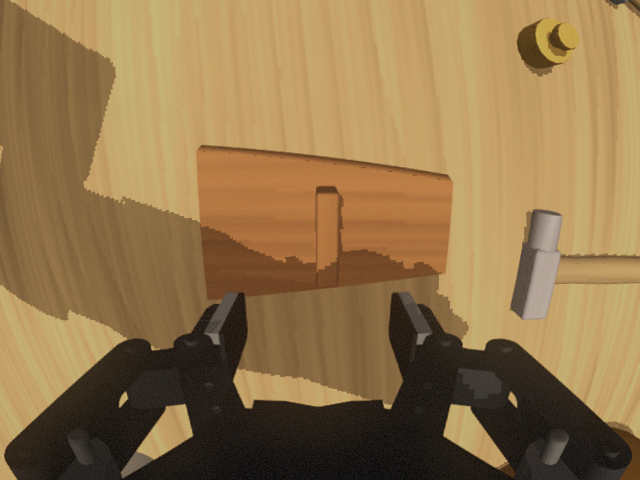

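The wrist view shows the tapered lid with its fin at (327,237), between finger lines and upright, with the narrow end to the right. The TCP has to move +7 mm in x and +10 mm in y, then go down to z = 0.019.

Call:
{"api": "jog_arm", "payload": {
  "gripper": [0.7,0.7,0.7,0.7,0.7,0.7,0.7,0.7],
  "offset": [
    [0.7,1.0,-2],
    [0.7,1.0,-5],
    [0.7,1.0,-8],
    [0.7,1.0,-9.5],
    [0.7,1.0,-10.1],
    [0.7,1.0,-10.1],
    [0.7,1.0,-10.1],
    [0.7,1.0,-10.1]
  ],
  "twist": [0,0,0,0,0,0,0,0]
}}

```text
clock: 3.15
tcp_pos: [0.5287, -0.1615, 0.02]
orientation: [0.001, 0.741, 0.672, 0.0]
wrist_force: [-0.4, 0.8, 0.9]
finger_gap: 0.0598
grip_force: 0.0
```

Call:
{"api": "jog_arm", "payload": {
  "gripper": [0,0,0,0,0,0,0,0],
  "offset": [
    [0,0,0],
    [0,0,0],
    [0,0,0],
    [0,0,0],
    [0,0,0],
    [0,0,0],
    [0,0,0],
    [0,0,0]
  ],
  "twist": [0,0,0,0,0,0,0,0],
  "squeeze": 60
}}

```text
clock: 4.15
tcp_pos: [0.5283, -0.1613, 0.0195]
orientation: [0.0, 0.741, 0.672, 0.0]
wrist_force: [-0.3, -0.1, 5.4]
finger_gap: 0.0133
grip_force: 60.6
```

Call:
{"api": "jog_arm", "payload": {
  "gripper": [0,0,0,0,0,0,0,0],
  "offset": [
    [0,0,1.5],
    [0,0,4],
    [0,0,7],
    [0,1,10],
    [-0.5,4,12],
    [-1,8,12],
    [-2,12.5,12],
    [-3,17,12]
  ],
  "twist": [0,0,0,0,1,2,3,4]
}}

```text
clock: 5.15
tcp_pos: [0.4974, 0.01, 0.1395]
orientation: [-0.0, 0.717, 0.697, 0.0]
wrist_force: [0.5, 0.4, -2.2]
finger_gap: 0.0128
grip_force: 59.7
```

Call:
{"api": "jog_arm", "payload": {
  "gripper": [0,0,0,0,0,0,0,0],
  "offset": [
    [-0.5,4,0],
    [-1,8,0],
    [-1.5,12,0],
    [-2,15.5,0],
    [-3,18.5,0],
    [-3.5,20.5,0],
    [-3.8,21.9,0],
    [-3.8,21.9,0]
  ],
  "twist": [0.5,1,1.5,2,3,3.7,3.7,3.7]
}}

```text
clock: 6.15
tcp_pos: [0.4598, 0.2283, 0.1392]
orientation: [0.0, 0.694, 0.72, -0.0]
wrist_force: [-0.2, -0.4, -2.1]
finger_gap: 0.0132
grip_force: 59.7
```

Run:
```python
from h import *
s=env.get_state();print(s["clock"],s["tcp_pos"],s["finger_gap"],s["wrist_force"])
w,x,y,z=s["orientation"];print("tool y ang",np.degrees(2*np.arctan2(y,x))-90)
im,P=cloud("scene");save("s2",im)
W,PW=cloud("wrist");save("w2",W)
t=s["tcp_pos"]
for n,R in(("scene",P),("wrist",PW)):
  Q=R.reshape(-1,3);Q=Q[np.isfinite(Q[:,0])]
  near=np.hypot(Q[:,0]-t[0],Q[:,1]-t[1])
  L=Q[(near<.12)&(abs(Q[:,2]-t[2]+.0075)<.006)&(Q[:,2]>.07)]
  if len(L)>20: r=cv2.minAreaRect(L[:,:2].astype(np.float32));print(n,len(L),r,L[:,2].mean(), cv2.approxPolyDP(cv2.convexHull(L[:,:2].astype(np.float32)),.012,True)[:,0].round(4).tolist())
  A=np.c_[L[:,:2],np.ones(len(L))]
  if len(L)>20: print(" plane",np.linalg.lstsq(A,L[:,2],rcond=None)[0])
  C=Q[(Q[:,0]>.35)&(Q[:,0]<.7)&(Q[:,1]>.12)&(Q[:,1]<.34)&(Q[:,2]>.056)&(Q[:,2]<.062)]
  if len(C)>20: print(n,"rails",len(C),cv2.minAreaRect(C[:,:2].astype(np.float32)), cv2.approxPolyDP(cv2.convexHull(C[:,:2].astype(np.float32)),.012,True)[:,0].round(4).tolist())
```

```text
6.15 [0.45982699 0.22827574 0.13922298] 0.01320353566463711 [-0.24262422 -0.35269712 -2.05303628]
tool y ang 2.143637305009719
scene 3467 ((0.46063756942749023, 0.22808298468589783), (0.09601915627717972, 0.18914122879505157), 86.34770202636719) 0.13324722450283033 [[0.5525000095367432, 0.1940000057220459], [0.5494999885559082, 0.26820001006126404], [0.36910000443458557, 0.27799999713897705], [0.3725000023841858, 0.21240000426769257], [0.45350000262260437, 0.18039999902248383]]
 plane [-0.00431767 -0.02421502  0.14109199]
scene rails 3768 ((0.5606357455253601, 0.23135408759117126), (0.1836676150560379, 0.16597285866737366), 2.4340314865112305) [[0.65420001745224, 0.15489999949932098], [0.6467999815940857, 0.31690001487731934], [0.46799999475479126, 0.3086000084877014], [0.4726000130176544, 0.1462000012397766]]
wrist 47864 ((0.46035513281822205, 0.229731485247612), (0.18158942461013794, 0.11193028092384338), 2.3631677627563477) 0.1323443846872982 [[0.5515000224113464, 0.19660000503063202], [0.5486000180244446, 0.2671000063419342], [0.36739999055862427, 0.2809000015258789], [0.3714999854564667, 0.188400000333786], [0.3903000056743622, 0.17080000042915344]]
 plane [ 0.00047331 -0.01411707  0.13559628]
wrist rails 17113 ((0.5595028400421143, 0.23274081945419312), (0.18143735826015472, 0.16489334404468536), 2.048544406890869) [[0.6517999768257141, 0.15459999442100525], [0.6456000208854675, 0.31769999861717224], [0.46639999747276306, 0.3118000030517578], [0.4668999910354614, 0.28459998965263367], [0.5982999801635742, 0.15289999544620514]]
```

View pics/w2.png

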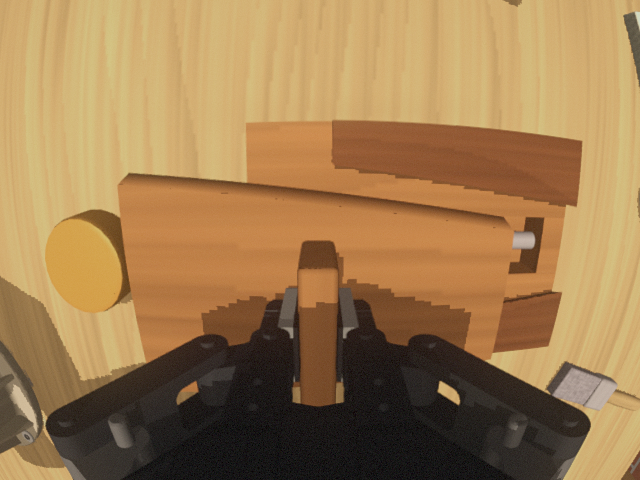

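The wrist view shows the lid centred over the way, narrow end at (505,290) heading into the rails, and the trier visible past it. Its position agrees with the drop pose (case x = -100) within 1 mm, so I'll lower it.

Call:
{"api": "jog_arm", "payload": {
  "gripper": [0,0,0,0,0,0,0,0],
  "offset": [
    [0,0,-2],
    [0,0,-4],
    [0,0,-5.5],
    [0,0,-6.5],
    [0,0,-7],
    [0,0,-7.3],
    [0,0,-7.5],
    [0,0,-7.5]
  ],
  "twist": [0,0,0,0,0,0,0,0]
}}

```text
clock: 7.25
tcp_pos: [0.4603, 0.2279, 0.0644]
orientation: [0.0, 0.694, 0.72, 0.0]
wrist_force: [0.0, 0.6, -1.6]
finger_gap: 0.0131
grip_force: 59.7
```

Call:
{"api": "jog_arm", "payload": {
  "gripper": [0,0,0,0,0,0,0,0],
  "offset": [
    [0,0,-0.05],
    [0,0,-0.1],
    [0,0,-0.1],
    [0,0,-0.1],
    [0,0,-0.1],
    [0,0,-0.1],
    [0,0,-0.1],
    [0,0,-0.1]
  ],
  "twist": [0,0,0,0,0,0,0,0]
}}

```text
clock: 8.25
tcp_pos: [0.4603, 0.2279, 0.0634]
orientation: [0.0, 0.694, 0.72, 0.0]
wrist_force: [-1.4, -0.6, 4.0]
finger_gap: 0.013
grip_force: 60.4
```

The lid touched the floor at z = 0.0634 with about 6 N, as expected. Next is the slide along the way.

Call:
{"api": "jog_arm", "payload": {
  "gripper": [0,0,0,0,0,0,0,0],
  "offset": [
    [1,0.04,0],
    [2,0.07,0],
    [3,0.11,0],
    [4,0.15,0],
    [5,0.18,0],
    [6,0.22,0],
    [7,0.26,0],
    [7.5,0.28,0]
  ],
  "twist": [0,0,0,0,0,0,0,0]
}}

```text
clock: 9.25
tcp_pos: [0.5332, 0.2305, 0.0634]
orientation: [-0.001, 0.694, 0.72, -0.001]
wrist_force: [-9.4, -0.2, 12.1]
finger_gap: 0.0132
grip_force: 61.7
```

Call:
{"api": "jog_arm", "payload": {
  "gripper": [0,0,0,0,0,0,0,0],
  "offset": [
    [0,0,0.05],
    [0.3,0.01,0.05],
    [0.6,0.02,0.05],
    [0.9,0.03,0.05],
    [1.2,0.04,0.05],
    [1.5,0.05,0.05],
    [1.5,0.05,0.05],
    [1.5,0.05,0.05]
  ],
  "twist": [0,0,0,0,0,0,0,0]
}}

```text
clock: 10.25
tcp_pos: [0.5488, 0.2315, 0.0635]
orientation: [-0.001, 0.694, 0.72, -0.001]
wrist_force: [-7.6, 1.6, 5.7]
finger_gap: 0.013
grip_force: 60.9
```

Call:
{"api": "jog_arm", "payload": {
  "gripper": [0,0,0,0,0,0,0,0],
  "offset": [
    [0.2,0.01,0],
    [0.4,0.01,0],
    [0.6,0.02,0],
    [0.8,0.03,0],
    [1,0.04,0],
    [1.1,0.04,0],
    [1.2,0.04,0],
    [1.2,0.04,0]
  ],
  "twist": [0,0,0,0,0,0,0,0]
}}

```text
clock: 11.25
tcp_pos: [0.5584, 0.233, 0.0635]
orientation: [-0.003, 0.694, 0.72, -0.001]
wrist_force: [-14.9, 5.1, 10.7]
finger_gap: 0.0129
grip_force: 61.5
```

The force is rising and one rail is pushing the lid towards +y. I'll ease 1 mm that way and keep pushing.

Call:
{"api": "jog_arm", "payload": {
  "gripper": [0,0,0,0,0,0,0,0],
  "offset": [
    [0,0.1,0],
    [0.1,0.1,0],
    [0.2,0.1,0],
    [0.3,0.1,0],
    [0.4,0.1,0],
    [0.4,0.1,0],
    [0.4,0.1,0],
    [0.4,0.1,0]
  ],
  "twist": [0,0,0,0,0,0,0,0]
}}

```text
clock: 12.25
tcp_pos: [0.5588, 0.233, 0.0635]
orientation: [-0.005, 0.693, 0.72, -0.004]
wrist_force: [-23.8, 1.9, 17.2]
finger_gap: 0.0132
grip_force: 62.6
```

Run:
```python
from h import *
s=env.get_state();print(s["clock"],s["tcp_pos"],s["wrist_force"])
W,P=cloud("wrist");save("w3",W)
Q=P.reshape(-1,3);Q=Q[np.isfinite(Q[:,0])]
Q=Q[(Q[:,0]>.35)&(Q[:,0]<.7)&(Q[:,1]>.12)&(Q[:,1]<.34)]
c=cv2.convexHull(Q[(Q[:,2]>.05)&(Q[:,2]<.064)][:,:2].astype(np.float32));print(cv2.approxPolyDP(c,.01,True)[:,0].round(4).tolist())
```

```text
12.25 [0.55875395 0.23304661 0.06346587] [-23.75104204   1.85169514  17.2466145 ]
[[0.636900007724762, 0.17479999363422394], [0.6506999731063843, 0.20160000026226044], [0.6459000110626221, 0.31790000200271606], [0.4661000072956085, 0.3109000027179718], [0.47029998898506165, 0.19529999792575836], [0.4853000044822693, 0.16760000586509705]]
```

View pics/w3.png

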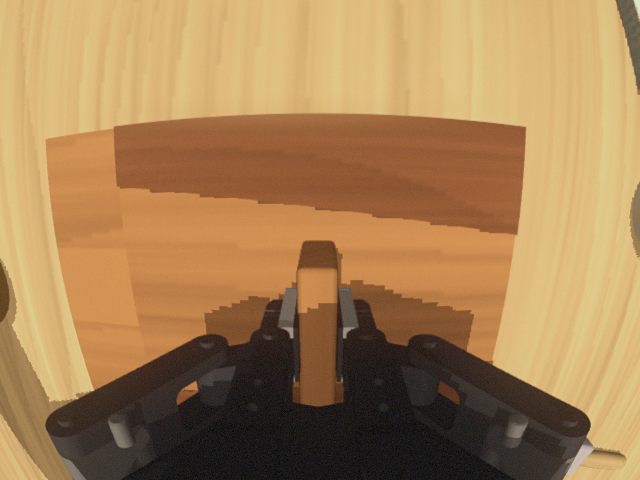

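The lid's narrow end is flush with the block's end (near (517,235)). It has stalled at 24 N, within about 2 mm of home, so it is wedged. I'll release it and lift off.

Call:
{"api": "jog_arm", "payload": {
  "gripper": [0.6,0.6,0.6,0.6,0.6,0.6,0.6,0.6],
  "offset": [
    [0,0,0],
    [0,0,0],
    [-0.2,0,0],
    [-0.2,0,0],
    [-0.2,0,0],
    [-0.2,0,0],
    [-0.2,0,0],
    [-0.2,0,0]
  ],
  "twist": [0,0,0,0,0,0,0,0]
}}

```text
clock: 13.3
tcp_pos: [0.5641, 0.2325, 0.0637]
orientation: [0.0, 0.694, 0.72, 0.0]
wrist_force: [-0.3, -0.9, 0.2]
finger_gap: 0.0513
grip_force: 0.0
```

Call:
{"api": "jog_arm", "payload": {
  "gripper": [0.6,0.6,0.6,0.6,0.6,0.6,0.6,0.6],
  "offset": [
    [0,0,1],
    [0,0,3],
    [0,0,6],
    [0,0,9],
    [0,0,12],
    [0,0,13],
    [0,0,13],
    [0,0,13]
  ],
  "twist": [0,0,0,0,0,0,0,0]
}}

```text
clock: 14.3
tcp_pos: [0.5634, 0.2323, 0.1923]
orientation: [-0.001, 0.694, 0.72, -0.001]
wrist_force: [0.2, -0.3, 0.2]
finger_gap: 0.0515
grip_force: 0.0
```

Run:
```python
from h import *
s=env.get_state();print(s["clock"],s["tcp_pos"],s["wrist_force"])
W,P=cloud("wrist");save("w4",W)
Q=P.reshape(-1,3);Q=Q[np.isfinite(Q[:,0])]
near=np.hypot(Q[:,0]-.56,Q[:,1]-.232)
F=Q[(near<.05)&(Q[:,2]>.086)&(Q[:,2]<.097)];print("fin",cv2.minAreaRect(F[:,:2].astype(np.float32)),F[:,2].mean())
L=Q[(near<.035)&(Q[:,2]>.05)&(Q[:,2]<.064)];A=np.c_[L[:,:2]-[.56,.232],np.ones(len(L))];print("plane",np.linalg.lstsq(A,L[:,2],rcond=None)[0])
C=Q[(Q[:,0]>.35)&(Q[:,0]<.7)&(Q[:,1]>.12)&(Q[:,1]<.34)&(Q[:,2]>.05)&(Q[:,2]<.064)]
print("rails",cv2.minAreaRect(C[:,:2].astype(np.float32)))
```

```text
14.3 [0.5633819  0.23227596 0.19226807] [ 0.15450314 -0.344788    0.19481146]
fin ((0.5593265891075134, 0.23305673897266388), (0.014580591581761837, 0.06070295721292496), 1.2749526500701904) 0.09248379676687658
plane [0.00041483 0.00230845 0.05683689]
rails ((0.5590988993644714, 0.23267483711242676), (0.18121886253356934, 0.16514572501182556), 2.157548666000366)
```

View pics/w4.png

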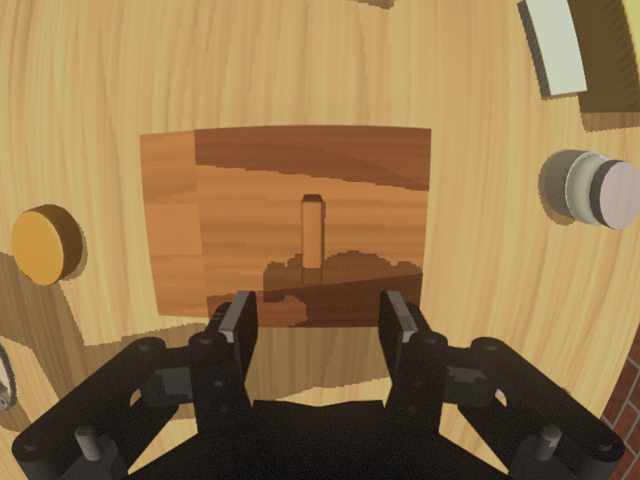

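The picture shows the lid seated, fin at (312,232), flush with the case end near (427,190). Measured against the case it is within 1 mm of home, level, and the gripper is clear.

```bash
python3 -c "
from workcell import env
print(env.hand_in())"
```

```text
the job is handed in; nothing more can be done
None
```

I handed the job in with the tapered lid wedged tight in the way, measured within 1 mm of home and level after a push that peaked at about 24 N; the arm never went near the straight lid, and the hand-in gave no verdict.

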